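# Lever open the heavy flap of the parts bin

## Robot

A 6-joint arm with a two-finger parallel gripper is mounted at the origin on a cart in front of the work surface, level with it; the furniture and walls round the work are solid. World frame = base frame: x ahead of the robot, y to its left, z up, the work surface at z = 0. Lengths are in m, angles in rad, forces in N, time in s.
With the tool pointing down it reaches from about 0.4 to 0.825 m from the base axis. Payload 7 kg.
Tool frame: the origin (TCP) lies between the finger pads; the fingertips stand 8 mm ahead of it and the grasp point (between the pads) lies 11 mm behind it (arm.finger_overhang is the distance from the TCP to the fingertips, in m); z points along the fingers, y is the line along which they close (so a half turn about z gives the same grasp; the last joint's range is limited). The gripper opens to 88 mm and grips with 3 to 60 N. Pads are 19 mm wide; open, the fingers measure 130 mm over their backs; the gripper's body (78 mm by 193 mm) begins 47 mm behind the grasp point.
Start: joints at [0.288, 0.359, 0.012, 0, -1.224, -0.288], TCP at [0.675, -0, 0.235] pointing down, gripper open.
Joint ranges: [-3.07, 3.07], [-1.43, 2.12], [-1.02, 1.25], [-3.03, 1.67], [-3.05, -0], [-3.03, 3.03]. Speed limits (rad/s): [2.39, 2.39, 3.01, 3.14, 3.14, 3.14].

## Interface

Orientations are given as [roll, pitch, yaw] about the fixed x, y, z axes, in that order (R = Rz(yaw) Ry(pitch) Rx(roll)).
In Python, from station import arm gives the robot as it stands.
- The arm moves only by the tool move_arm, never from a script. Its argument "rows" is text: rows parted by semicolons, each of 7 numbers parted by spaces: the turn, a rotation vector about the tool's x, y, z in degrees, then the shift along the tool's x, y, z in m, then the finger opening in m, from 0 to 0.0876. A call has 1 to 8 rows; each row shifts and turns the commanded pose from where the row before left it, along the tool's axes as they then stand; what a row does not reach is not made up. A row lasts 1/8 s, in which the tool goes at most 62.5 mm and 10.7 degrees, less where a joint would pass 70% of its speed; a pose out of reach is approached as far as the arm can. A call is refused whole if a number of a shift passes 0.0625 or a number of a turn 10.7, either way. A call with a gripper value outside its range is refused whole. The fingers move at their own pace and stop on an object; "squeeze" is the grip in N (left out, the last holds). Time passes only in rows, so rows that do not move let the fingers close. It gives the time, the measured TCP pose, the force, the opening and the grip force at its end, in the units of the state.
- arm.get_state(): the state, without advancing time (a new reading comes with each control period).
- arm.grab_frame(name): name is "scene" or "side" or "wrist"; returns (picture, depth): 384x512x3 uint8, blue, green, red; 384x512 float32, m along the optical axis (not along the pixel's ray), 0 where there is no reading.
- arm.camera_model(name): a dict with "mtx" (3x3 intrinsics, pixels), "camera_from_world" (4x4, takes a point from world to camera coordinates); the wrist camera has in their place "mount" (4x4, takes a point from camera to tool coordinates, whose origin is the TCP and whose axes are the flange's). Camera axes: x right, y down, z forward; pixel columns grow to the right and rows downward; lengths in m; the calibration is good to about 2 mm. A picture is of the moment at which its call begins: read the wrist's pose just before it. camera_model takes no time and is no camera call.
- arm.job_done(): hands the job in; it is judged then, once.
The state is a dict: "t": time; "q": joint angles; "qd": joint speeds; "joint_efforts": joint torques, N m; "eef_pos": TCP position; "ee_rot": TCP orientation; "force": force on the tool from outside, world axes, zero at the start; "moment": the same for the moment, N m; "width": finger opening in m; "gripper_force": force on a finger pad.
Only numpy, scipy, OpenCV 4.12 (cv2) and the standard library are available. Lean on these libraries where they do the work, as an engineer would, in place of code of your own. Each camera call takes 0.05 s, during which the arm holds its last target. There are 200 camera calls.

## Task

Raise the heavy steel flap of the blue parts bin with its lever, so that a colleague can slip a part in. With the fingertips, first push the red-topped safety bolt all the way out from under the lever, then press the red pad at the lever's long end right down to its stop, and finish with the robot still pressing it down so that the flap stays raised. Nothing is to be picked up: do not lift the lever out of its saddle, do not touch the flap itself, and leave the things lying beside the bin alone.

Things in the scene. Friction and masses are not known exactly. Their poses are not given: they have to be found in the camera images.
- bin: Fixed fixture: grey base plate (x -210 to 170 mm, y -50 to 50, 12 high) with a blue steel bin at its far end (x 85 to 170, y -75 to 75, rim 112 high). Origin on the bench (z = 0) straight below the lever's pin axis; x runs level along the lever from its long end to the bin, y left, z up. Lever saddle at the origin, cheeks 106 mm high. Place and yaw vary.
- down_stop (a point): Top centre of the black rubber stop on which the lever's long end comes to rest: a round post 28 mm across, on the bin's x = -170 mm, y = 0, 30 mm above the bench, straight below the red pad.
- lever: Loose lever resting by its cross pin in the open V saddle. Aluminium bar 18 mm wide, 10 thick, with a heavy dark toe under the flap. Origin on the pin axis, 100 mm above the bench; x toward the toe (tip x = 80 mm), long arm to x = -185; z up. Level at the start, bar top 113 mm above the bench. Its long end rocks down about 0.4 rad to the stop; the toe then raises the flap.
- lever_pad (a point): Centre of the top of the round red pad (42 mm across, 8 thick) on the lever's long end, 170 mm from the pin axis and 20 mm above it: 120 mm above the bench at the start. With the lever on its stop it lies about 51 mm above the bench and 5 mm nearer the bin. Pressing it down takes 2 to 8 N.
- bolt (a joint): Steel safety bolt that slides level along the bin's -y (right). 0 = fully in, under the lever at bin x = -100 mm, blocking it; 0.045 m = fully out, at its end stop. Starts at 0 to 0.006 m. Sliding takes 1 to 2 N; it stays where it is left. Its grey guide spans bin x -117 to -83, y -49 to -17 mm, top 105 mm above the bench.
- bolt_knob (a point): Centre of the red ball (20 mm across) on the bolt's upright 14 mm post, at bin x = -100 mm, y = -78 mm minus the bolt's joint value, 148 mm above the bench; post bare from 98 mm up to the ball. The gap of about 60 mm between post and lever takes a fingertip (above the guide), which pushes post or ball toward the bin's -y.
- flap (a joint): Angle of the heavy steel flap (1 to 2 kg, 108 x 150 x 10 mm), hinged on the bin's far rim (bin x = 166 mm, 121 mm high); 0 = shut, grows as the near edge rises; about 0.26 rad with the lever on its stop. It falls shut when the lever is released.
- flap_lip (a point): Middle of the flap's near edge, 108 mm from the hinge axis, over the lever's toe; 121 mm above the bench when shut.
- cylinder: Bystander: silvery euro lock cylinder, 41 x 65 x 17 mm, lying right of the lever's long end. Origin at the centre of its underside. Leave it alone.
- fob: Bystander: black car key remote, 35 x 63 x 15 mm, lying left of the lever's middle. Origin at the centre of its underside. Leave it alone.
- padlock: Bystander: brass padlock lying on its side, 66 x 42 x 15 mm, to the left of the saddle. Origin at the centre of its underside. Leave it alone.
- collet: Bystander: light grey spindle collet standing upright, 21 mm across, 40 mm high, right of the saddle. Origin at the centre of its underside. Leave it alone.

How it is judged:
On the way, in this order (a step that is already met when the one before it is completed fails the run):
1. the safety bolt is pushed out from under the lever (value of joint bolt above 0.036 m), for 0.2 s.
2. the lever has raised the flap (value of joint flap above 0.2 rad and contact force between the fingers and lever above 0.5 N), for 0.2 s.
At the end, for the whole second after the job is handed in: The bolt is out (at least 36 of 45 mm), the flap is raised to at least 0.2 rad by the lever, whose pin still sits in its saddle (within 8 mm in height), and the fingers press on the lever with at least 0.5 N (all of step 2 and value of joint bolt above 0.036 m and z of lever in the frame of bin between 0.092 and 0.108 m); the arm keeps its last pose, push and grip.
It fails at once if the lever is lifted or shifted out of its saddle (pin more than 15 mm from its seat) (distance of lever from where it was at the start of the episode above 0.015 m).
It fails at once if the robot touches the flap (contact force between any of the fingers, the arm and flap above 0.5 N).
It fails at once if a bystander is moved by more than 20 mm (distance of any of cylinder, fob, padlock, collet from where it was at the start of the episode above 0.02 m).
It also fails if it takes over 43 s, if anything falls off the work surface, if the arm or the gripper's body presses on something with over 40 N, if the wrist force passes 120 N, or if a joint passes its speed limit or range.

## Working session

There is one attempt and no reset: what is moved stays moved. The work goes in short steps, Python scripts to look and compute and a tool call to move; the robot and the scene stay as the last step left them, time stands still between calls to the robot, and variables do not carry over. Pictures are saved under pics/ and viewed, at most 10 in all, crops included, and the job is handed in when it is done.

Besides the shell and the picture viewer there is one more tool, called after ">>>" as name(argument=value, ...), one argument or row to a line, values as JSON. move_arm: Moves the arm, as the interface text tells. Its arguments: {"type":"object","properties":{"rows":{"type":"string"},"squeeze":{"type":"number"}},"required":["rows"]}

```bash
mkdir -p pics; cat > h.py <<'E'
import numpy as np, cv2
from station import arm
def world(name,pix,depth):
    m=arm.camera_model(name); K=np.array(m["mtx"]); T=np.linalg.inv(np.array(m["camera_from_world"]))
    p=np.c_[np.atleast_2d(pix),np.ones(len(np.atleast_2d(pix)))]@np.linalg.inv(K).T*np.reshape(depth,(-1,1))
    return p@T[:3,:3].T+T[:3,3]
def cloud(name,mask,d):
    v,u=np.nonzero(mask&(d>0)); return world(name,np.c_[u,v],d[v,u])
def red(im):
    h=cv2.cvtColor(im,cv2.COLOR_BGR2HSV); return ((h[...,0]<8)|(h[...,0]>172))&(h[...,1]>140)&(h[...,2]>60)
E
python3 - <<'E'
from h import *
s=arm.get_state(); print(s["eef_pos"],s["ee_rot"])
ims=[]
for n in("scene","side"):
    im,d=arm.grab_frame(n); np.savez(n+".npz",im=im,d=d); ims.append(im)
    k,l,st,c=cv2.connectedComponentsWithStats(red(im).astype(np.uint8))
    for i in range(1,k):
        if st[i,4]>25:
            P=cloud(n,l==i,d); print(n,st[i],np.median(P,0).round(4),P.min(0).round(3),P.max(0).round(3))
cv2.imwrite("pics/a.png",cv2.resize(np.hstack(ims),(800,300)))
E
```

```text
[ 6.74523897e-01 -4.18178111e-05  2.33640014e-01] [ 3.13994959e+00 -1.57683525e-04 -1.57089950e+00]
scene [12  0 14  8 90] [0.8643 0.3209 0.4709] [0.859 0.31  0.462] [0.869 0.334 0.478]
scene [ 20 135  32   7 171] [0.5825 0.2565 0.2971] [0.579 0.229 0.29 ] [0.586 0.283 0.304]
scene [298 178   9   8  60] [ 0.576  -0.2659  0.1518] [ 0.571 -0.336 -0.003] [ 0.778 -0.258  0.158]
scene [ 30 182  10  22 166] [0.651  0.3451 0.1147] [0.629 0.336 0.097] [0.682 0.355 0.128]
scene [127 185   9  12  69] [0.6356 0.1288 0.109 ] [0.63  0.122 0.1  ] [0.67  0.137 0.116]
scene [170 185   5   8  33] [0.5803 0.0234 0.1534] [0.577 0.019 0.146] [0.584 0.029 0.164]
scene [278 215  20  15 240] [ 0.4837 -0.2176  0.1189] [ 0.466 -0.274 -0.002] [ 0.622 -0.198  0.122]
side [121 130   8  10  53] [0.6751 0.0714 0.2368] [0.664 0.063 0.234] [0.685 0.079 0.241]
side [  0 154  27   4 103] [0.582  0.252  0.2968] [0.58  0.227 0.288] [0.584 0.278 0.306]
side [106 164  15  21 166] [0.6526 0.1239 0.1049] [0.63  0.119 0.067] [0.694 0.136 0.116]
side [284 193  10   9  69] [ 0.5775 -0.2679  0.1536] [ 0.57  -0.295 -0.001] [ 0.669 -0.26   0.159]
side [256 235  18  19 277] [ 0.4853 -0.2186  0.1194] [ 0.466 -0.237  0.114] [ 0.506 -0.202  0.123]
```

View pics/a.png

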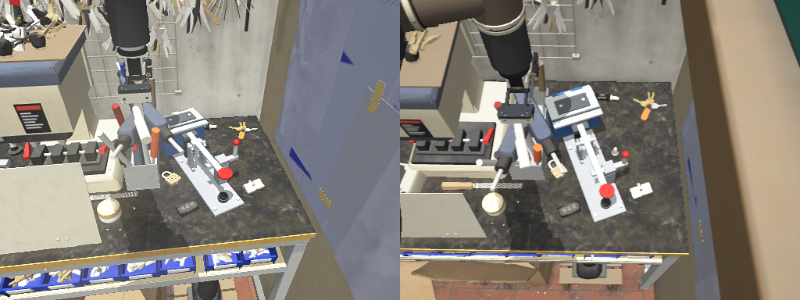

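The pictures show the red pad at about (288,222) in the scene view and (265,244) in the side view. The red ball is at (302,182) and (289,197). The lever runs away from the robot and to the left. Next I refine the yaw and get the tool-frame offsets.

```bash
python3 - <<'E'
from h import *
for n in("scene","side"):
    f=np.load(n+".npz"); im,d=f["im"],f["d"]
    P=cloud(n,np.ones(d.shape,bool),d)
    pad=np.array([.4848,-.2182]); 
    th=np.radians(19.7)
    for _ in range(4):
        u=np.array([np.cos(th),np.sin(th)]); v=np.array([-u[1],u[0]])
        q=P[:,:2]-pad; a=q@u; b=q@v
        k=(a>.03)&(a<.15)&(abs(b)<.016)&(P[:,2]>.108)&(P[:,2]<.118)
        vx,vy,x0,y0=cv2.fitLine(P[k,:2].astype(np.float32),cv2.DIST_HUBER,0,.001,.001).ravel()
        th=np.arctan2(vy,vx); th=th if abs(th)<1.57 else th-np.sign(th)*np.pi
    off=(np.array([x0,y0])-pad)@np.array([-np.sin(th),np.cos(th)])
    print(n,k.sum(),np.degrees(th),"bar offset from pad",off,np.median(P[k,2]))
    # ball: points near
    r=red(im); Q=cloud(n,r,d); Q=Q[(np.linalg.norm(Q-[.577,-.268,.15],axis=1)<.02)]
    c=np.array(arm.camera_model(n)["camera_from_world"]); cam=np.linalg.inv(c)[:3,3]
    m=Q.mean(0); w=(m-cam)/np.linalg.norm(m-cam); ball=m+w*.0067
    q=ball[:2]-pad; print("ball",ball.round(4),"bin xy",(q@[np.cos(th),np.sin(th)]-.17).round(4),(q@[-np.sin(th),np.cos(th)]).round(4))
print(np.array(arm.camera_model("wrist")["mount"]).round(3))
E
```

```text
scene 282 21.048372 bar offset from pad 0.0005812569580692514 0.11182795161486486
ball [ 0.5815 -0.2677  0.1474] bin xy -0.0975 -0.0809
side 403 20.74801 bar offset from pad -0.0004883702001831957 0.11234658812434362
ball [ 0.581  -0.2684  0.1473] bin xy -0.0978 -0.081
[[-0.001 -0.969 -0.247  0.066]
 [ 1.    -0.001 -0.001 -0.   ]
 [ 0.001 -0.247  0.969 -0.149]
 [ 0.     0.     0.     1.   ]]
```

>>> move_arm(
  rows="0 0 -10.5 0 0 0 0; 0 0 -10.5 0 0 0 0; 0 0 0 0.044 0.046 0 0; 0 0 0 0.044 0.046 0 0; 0 0 0 0.044 0.046 0 0; 0 0 0 0.044 0.046 0 0; 0 0 0 0 0 0 0; 0 0 0 0 0 0 0",
  squeeze=10,
)

```text
t: 1.1
eef_pos: [0.568, -0.2264, 0.2343]
ee_rot: [3.141, 0.0, -1.205]
force: [-0.4, 1.0, -0.0]
width: 0.0132
gripper_force: 0.0
```

>>> move_arm(
  rows="0 0 0 0.004 0.005 0 0; 0 0 0 0 0 0.03 0; 0 0 0 0 0 0.02 0; 0 0 0 0 0 0 0; 0 0 0 0 0 0 0",
)

```text
t: 1.72
eef_pos: [0.5658, -0.2313, 0.1854]
ee_rot: [-3.141, -0.001, -1.203]
force: [0.5, 0.8, -0.4]
width: 0.0005
gripper_force: 0.0
```

```bash
python3 - <<'E'
from h import *
ims=[]
im,d=arm.grab_frame("wrist"); im2,_=arm.grab_frame("side")
cv2.imwrite("pics/b.png",np.hstack([cv2.resize(im,(400,300)),cv2.resize(im2[130:280,190:390],(400,300))]))
E
```

```text
(no output)
```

View pics/b.png

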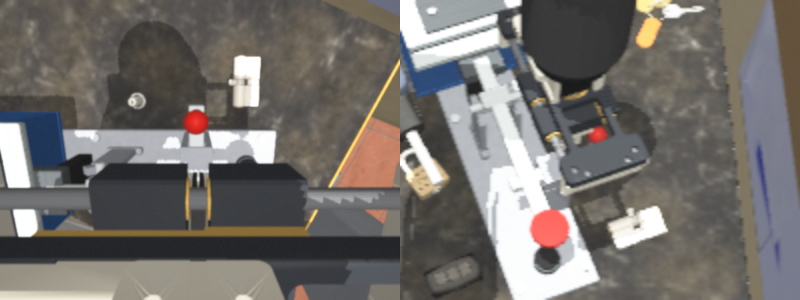

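The wrist view shows the closed fingers (200,200) lined up with the red ball (196,122). In the side view they sit between the ball and the lever. I lower them and push.

>>> move_arm(
  rows="0 0 0 0 0 0.03 0; 0 0 0 0 0 0.028 0; 0 0 0 0 0 0 0; 0 0 0 0 0 0 0",
)

```text
t: 2.33
eef_pos: [0.566, -0.2319, 0.1281]
ee_rot: [-3.14, -0.001, -1.204]
force: [0.4, -0.1, 0.1]
width: 0.0005
gripper_force: 0.0
```

>>> move_arm(
  rows="0 0 0 0.01 0 0 0; 0 0 0 0.01 0 0 0; 0 0 0 0.01 0 0 0; 0 0 0 0.008 0 0 0; 0 0 0 0.008 0 0 0; 0 0 0 0.008 0 0 0; 0 0 0 0 0 0 0; 0 0 0 0 0 0 0",
)

```text
t: 3.32
eef_pos: [0.5839, -0.2821, 0.1262]
ee_rot: [3.141, 0.0, -1.205]
force: [-0.0, -0.2, -0.0]
width: 0.0007
gripper_force: 0.0
```

>>> move_arm(
  rows="0 0 0 0.006 0 0 0; 0 0 0 0.005 0 0 0; 0 0 0 0 0 0 0; 0 0 0 0 0 0 0",
)

```text
t: 3.82
eef_pos: [0.5877, -0.2916, 0.1262]
ee_rot: [3.141, 0.002, -1.204]
force: [-1.6, 4.3, 1.3]
width: 0.0005
gripper_force: 2.8
```

```bash
python3 - <<'E'
from h import *
for n in("scene","side"):
    im,d=arm.grab_frame(n); r=red(im); Q=cloud(n,r,d); Q=Q[abs(Q[:,2]-.15)<.012]; 
    Q=Q[np.linalg.norm(Q[:,:2]-[.6,-.29],axis=1)<.06]
    if len(Q)<5: print(n,len(Q)); continue
    cam=np.linalg.inv(np.array(arm.camera_model(n)["camera_from_world"]))[:3,3]
    m=Q.mean(0); b=m+(m-cam)/np.linalg.norm(m-cam)*.0067; q=b[:2]-[.6435,-.1573]
    print(n,len(Q),b.round(4),q@[.9336,.3584],q@[-.3584,.9336])
E
```

```text
scene 0
side 0
```

>>> move_arm(
  rows="0 0 0 0.003 0 0 0; 0 0 0 0 0 0 0; 0 0 0 0 0 0 0",
)

```text
t: 4.3
eef_pos: [0.5878, -0.2923, 0.1259]
ee_rot: [3.14, 0.005, -1.204]
force: [-5.3, 15.9, 6.1]
width: 0.0002
gripper_force: 8.4
```

Resistance reached 18 N at the expected position, so the bolt is at its end stop. I back off, rise and move over the pad.

>>> move_arm(
  rows="0 0 0 -0.02 0 0 0; 0 0 0 0 0 -0.05 0; 0 0 0 -0.044 0.036 0 0; 0 0 0 -0.044 0.036 0 0; 10 0 0 0 0 0 0; 0 0 0 0 0 0 0; 0 0 0 0 0 0 0",
)

```text
t: 5.18
eef_pos: [0.4837, -0.2204, 0.1774]
ee_rot: [-2.967, -0.001, -1.205]
force: [0.0, 0.6, 0.0]
width: 0.0004
gripper_force: 0.0
```

```bash
python3 - <<'E'
from h import *
ims=[]
s=arm.get_state(); q=np.array(s["eef_pos"][:2])-[.6435,-.1573]; print("tcp bin",q@[.9336,.3584],q@[-.3584,.9336])
for n in("scene","side"):
    im,d=arm.grab_frame(n); r=red(im); Q=cloud(n,r,d); Q=Q[abs(Q[:,2]-.15)<.012]; 
    ims.append(cv2.resize(im[130:280,190:390],(400,300)))
    Q=Q[np.linalg.norm(Q[:,:2]-[.6,-.30],axis=1)<.06]
    if len(Q)<5: print(n,len(Q)); continue
    cam=np.linalg.inv(np.array(arm.camera_model(n)["camera_from_world"]))[:3,3]
    m=Q.mean(0); b=m+(m-cam)/np.linalg.norm(m-cam)*.0067; q=b[:2]-[.6435,-.1573]
    print(n,len(Q),b.round(4),q@[.9336,.3584],q@[-.3584,.9336])
cv2.imwrite("pics/c.png",np.hstack(ims))
E
```

```text
tcp bin -0.17178661654936692 -0.0016899067336117026
scene 0
side 0
```

View pics/c.png

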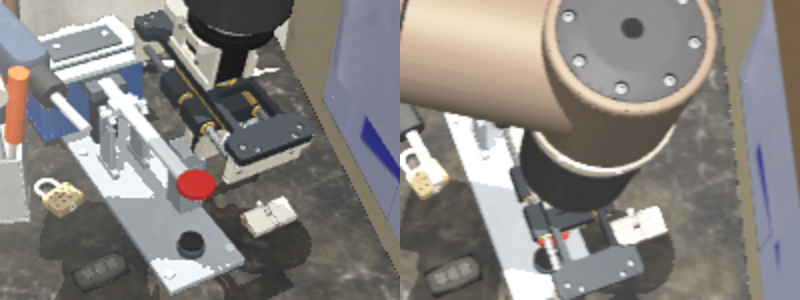

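The side view shows the gripper over the pad at (550,240). The scene view still shows it at the bolt, around (240,140), so that frame may be stale. I retake it.

```bash
python3 - <<'E'
from h import *
ims=[]
for n in("scene","wrist"):
    arm.grab_frame(n); im,d=arm.grab_frame(n)
    ims.append(cv2.resize(im[130:280,190:390] if n=="scene" else im,(400,300)))
    if n=="scene":
        Q=cloud(n,red(im),d); Q=Q[(abs(Q[:,2]-.15)<.015)&(Q[:,1]<-.24)]; m=np.median(Q,0); q=m[:2]-[.6435,-.1573]
        print(len(Q),m,q@[.9336,.3584],q@[-.3584,.9336])
print(arm.get_state()["eef_pos"])
cv2.imwrite("pics/d.png",np.hstack(ims))
E
```

```text
0 [nan nan nan] nan nan
[ 0.48377076 -0.22002452  0.17600963]
  return _methods._mean(a, axis=axis, dtype=dtype,
  ret = um.true_divide(
```

View pics/d.png

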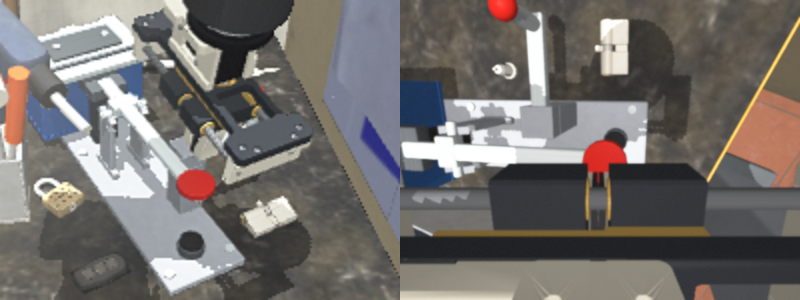

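The scene camera is frozen: it still shows the old pose. The wrist view is live and shows the bolt drawn out with its ball at (503,8), and the fingers over the pad at (605,160). I press down.

>>> move_arm(
  rows="0 0 0 -0.0015 0.004 0.022 0; 0 0 0 0 0.004 0.022 0; 0 0 0 0 0 0 0; 0 0 0 0 0 0 0",
)

```text
t: 5.98
eef_pos: [0.4832, -0.2189, 0.1324]
ee_rot: [-2.967, -0.0, -1.204]
force: [0.6, -0.1, 0.1]
width: 0.0007
gripper_force: 0.0
```

>>> move_arm(
  rows="0 0 0 0 0.001 0.01 0; 0 0 0 0 0.001 0.01 0; 0 0 0 0 0.001 0.01 0; 0 0 0 0 0.001 0.01 0; 0 0 0 0 0 0 0; 0 0 0 0 0 0 0",
)

```text
t: 6.72
eef_pos: [0.4855, -0.2176, 0.0916]
ee_rot: [-2.967, 0.0, -1.204]
force: [-2.2, -1.0, 1.6]
width: 0.0004
gripper_force: 1.4
```

>>> move_arm(
  rows="0 0 0 0 0.001 0.01 0; 0 0 0 0 0.001 0.01 0; 0 0 0 0 0.001 0.008 0; 0 0 0 0 0 0 0; 0 0 0 0 0 0 0",
)

```text
t: 7.35
eef_pos: [0.4869, -0.2169, 0.0634]
ee_rot: [-2.968, 0.001, -1.204]
force: [-0.7, 0.0, 2.0]
width: 0.0007
gripper_force: 0.7
```

>>> move_arm(
  rows="0 0 0 0 0 0.004 0; 0 0 0 0 0 0.003 0; 0 0 0 0 0 0.002 0; 0 0 0 0 0 0 0; 0 0 0 0 0 0 0; 0 0 0 0 0 0 0",
)

```text
t: 8.1
eef_pos: [0.4884, -0.2171, 0.0588]
ee_rot: [-2.965, -0.002, -1.203]
force: [-20.6, 3.2, 49.6]
width: 0.0004
gripper_force: 26.6
```

```bash
python3 - <<'E'
from h import *
ims=[]
for n in("side","wrist"):
    im,d=arm.grab_frame(n)
    ims.append(cv2.resize(im[110:290,170:410] if n=="side" else im,(400,300)))
s=arm.get_state();print(s["t"],s["eef_pos"],s["force"])
cv2.imwrite("pics/e.png",np.hstack(ims))
E
```

```text
8.2 [ 0.48847897 -0.21704736  0.05876405] [-20.77671645   4.44942157  50.9147056 ]
```

View pics/e.png

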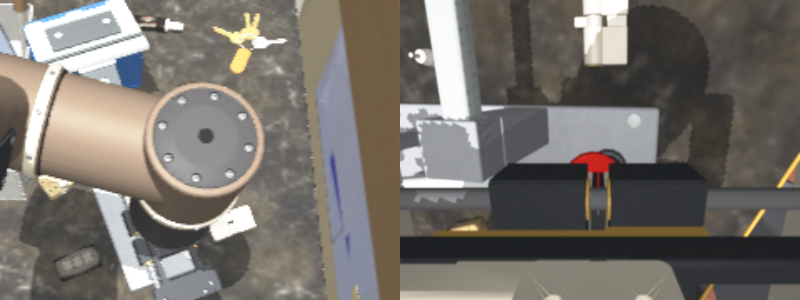

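The lever is on its stop: fingertips at 51 mm, force jumped to 50 N. I ease off to a moderate press.

>>> move_arm(
  rows="0 0 0 0 0.001 -0.003 0; 0 0 0 0 0 0 0; 0 0 0 0 0 0 0; 0 0 0 0 0 0 0",
)

```text
t: 8.7
eef_pos: [0.4881, -0.2172, 0.0595]
ee_rot: [-2.965, -0.001, -1.204]
force: [-5.8, 4.4, 21.1]
width: 0.0007
gripper_force: 10.8
```

```bash
python3 - <<'E'
from h import *
n="side"; f=np.load("side.npz"); im,d=arm.grab_frame(n); P=cloud(n,np.ones(d.shape,bool),d); P0=cloud(n,np.ones(d.shape,bool),f["d"])
for X in(P0,P):
    q=X[:,:2]-[.6435,-.1573]; a=q@[.9336,.3584]; b=q@[-.3584,.9336]
    for y0,y1 in((-.07,-.03),(.0,.03),(.03,.07)):
        k=(a>.07)&(a<.155)&(b>y0)&(b<y1)&(X[:,2]>.1)&(X[:,2]<.2)
        if k.sum()>20: print(y0,k.sum(),np.polyfit(a[k],X[k,2],1).round(3),X[k,2].max().round(3))
print(arm.get_state()["force"])
E
```

```text
-0.07 499 [0.021 0.125] 0.139
0.0 399 [0.052 0.123] 0.135
0.03 540 [0.011 0.126] 0.137
-0.07 438 [-0.153  0.158] 0.157
0.0 330 [-0.17   0.163] 0.155
0.03 393 [-0.257  0.172] 0.154
[-7.30625293  2.14561805 21.10508757]
```

The flap's side-view slope went from about 0 to between -0.15 and -0.26, so it is raised, and the fingers press with 21 N. I hand in.

```bash
python3 -c "
from station import arm
print(arm.job_done())"
```

```text
the job is handed in; nothing more can be done
None
```

I pushed the bolt out to its end stop, pressed the lever down to its stop so the flap is raised, and handed in the job with the fingers still pressing at about 21 N; the hand-in call gave no verdict.

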